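# Feel which covered pots are heavy and tip only those out

## Robot

A 6-joint arm with a two-finger parallel gripper is mounted at the origin on the work surface. World frame = base frame: x ahead of the robot, y to its left, z up, the work surface at z = 0. Lengths are in mm, angles in degrees, forces in N, time in s.
With the tool pointing down it reaches from about 300 to 850 mm from the base axis. Payload 4.2 kg.
Tool frame: the origin (TCP) lies between the finger pads; the fingertips stand 19 mm ahead of it and the grasp point (between the pads) is the TCP (env.tips_ahead is the distance from the TCP to the fingertips, in mm); z points along the fingers, y is the direction in which the jaws open and shut (so a half turn about z gives the same grasp; the last joint's range is limited). The gripper opens to 91 mm and grips with 3 to 60 N. Pads are 32 mm wide; open, the fingers measure 118 mm over their backs; the gripper's body (76 mm by 178 mm) begins 60 mm behind the grasp point.
Start: joints at [65.89, 18.312, 89.639, -0, 72.044, -1.146], TCP at [224.342, 529.445, 232.976] pointing down, gripper open.
Joint ranges: [-177.97, 177.97], [-48.28, 115.42], [12.27, 149.76], [-77.06, 257.06], [2.81, 150.46], [-146.56, 146.56]. Speed limits (degrees/s): [147.25, 147.25, 180, 180, 180, 180].

## Interface

Orientations are given as [roll, pitch, yaw] about the fixed x, y, z axes, in that order (R = Rz(yaw) Ry(pitch) Rx(roll)).
In Python, from workcell import telemetry, viewer, job_done, env gives the robot as it stands. The module is installed in compiled form; this text tells all that it offers.
- The arm moves only by the shell command python3 -m jog 'ROWS' [FORCE]. ROWS is JSON, a list of rows, each a list of 3 entries, a list of its own where there are three numbers: the shift along the tool's x, y, z in cm, then the turn about the tool's z in degrees, then the opening, from 0 (shut) to 1 (fully open). A call has 1 to 10 rows; each row shifts and turns the pose as measured when the row begins, along the tool's axes as they then stand; what a row does not reach is not made up. A row lasts 1/8 s, in which the tool goes at most 62.5 mm and 10.7 degrees, less where a joint would pass 70% of its speed; a pose out of reach is approached as far as the arm can. A call is refused whole if a number of a shift passes 6.25 or a number of a turn 10.7, either way. A call with a gripper value outside its range is refused whole. The fingers move at their own pace and stop on an object; FORCE is the grip in N (left out, the last holds). Time passes only in rows, so rows that do not move let the fingers close. It gives the time, the measured TCP pose, the force and the opening at its end, in the units of the state.
- telemetry.state(): the state, without advancing time (a new reading comes with each control period).
- viewer.grab_frame(name): name is "scene" or "top"; returns a dict with "color" (400x640x3 uint8, red, green, blue), "K" (3x3 intrinsics, pixels), "rvec" (rotation vector, rad) and "tvec" (3), from world to camera coordinates, as OpenCV has them. Camera axes: x right, y down, z forward; pixel columns grow to the right and rows downward; lengths in mm; the calibration is good to about 2 mm. A picture is of the moment at which its call begins. There is no depth.
- job_done(): hands the job in, once; it reports no verdict.
The state is a dict: "time_s": time; "qpos": joint angles; "qvel": joint speeds; "effort": joint torques, N m; "ee_pos": TCP position; "ee_rot": TCP orientation; "force": force on the tool from outside, world axes, zero at the start; "torque": the same for the moment, N m; "gripper_width": finger opening in mm.
Only numpy, scipy, OpenCV 4.12 (cv2) and the standard library are available. Lean on these libraries where they do the work, as an engineer would, in place of code of your own. Each camera call takes 0.05 s, during which the arm holds its last target. There are 200 camera calls.

## Task

Each of the three covered metal pots hides a ball: some a brass valve ball, the others only a light plastic packing ball. Feel by lifting which pots are heavy, and tip the brass balls out of those into the grey parts tray; the plastic must stay in its pot. Stand every pot upright on the bench again, about where it stood, and leave the other things on the bench alone.

Things in the scene. Friction and masses are not known exactly. Their poses are not given: they have to be found in the camera images.
- pot_1: one of three identical covered sheet-metal pots: flat-sided box, 48 mm wide (y), 93 high (z), x from -33 to +25 mm, with a scuttle front on its -x side. Origin on its underside, at the bench. Holds one hidden 36 mm ball, brass or light plastic; name and place do not tell which. It weighs 0.45 to 0.49 kg with brass, 0.28 to 0.32 kg with plastic.
- pot_1_lip (a point): pouring lip of this pot, at x -62, z 45 mm of the pot. The front wall rises outward to it at 45 degrees from the floor; a light flap hinged under the hood hangs across the mouth and opens by itself. Tipped towards -x by 45 degrees nothing comes out yet; at 55 to 60 degrees a ball rolls out over the lip within about a second, dropping within 50 mm beyond it.
- pot_1_grip (a point): point between the flat sides of this pot, at x 0, z 68 mm: a good place to grip it from above across its y (48 mm wide; the closed top is 25 mm above this point)
- pot_2: one of three identical covered sheet-metal pots: flat-sided box, 48 mm wide (y), 93 high (z), x from -33 to +25 mm, with a scuttle front on its -x side. Origin on its underside, at the bench. Holds one hidden 36 mm ball, brass or light plastic; name and place do not tell which. It weighs 0.45 to 0.49 kg with brass, 0.28 to 0.32 kg with plastic.
- pot_2_lip (a point): pouring lip of this pot, at x -62, z 45 mm of the pot. The front wall rises outward to it at 45 degrees from the floor; a light flap hinged under the hood hangs across the mouth and opens by itself. Tipped towards -x by 45 degrees nothing comes out yet; at 55 to 60 degrees a ball rolls out over the lip within about a second, dropping within 50 mm beyond it.
- pot_2_grip (a point): point between the flat sides of this pot, at x 0, z 68 mm: a good place to grip it from above across its y (48 mm wide; the closed top is 25 mm above this point)
- pot_3: one of three identical covered sheet-metal pots: flat-sided box, 48 mm wide (y), 93 high (z), x from -33 to +25 mm, with a scuttle front on its -x side. Origin on its underside, at the bench. Holds one hidden 36 mm ball, brass or light plastic; name and place do not tell which. It weighs 0.45 to 0.49 kg with brass, 0.28 to 0.32 kg with plastic.
- pot_3_lip (a point): pouring lip of this pot, at x -62, z 45 mm of the pot. The front wall rises outward to it at 45 degrees from the floor; a light flap hinged under the hood hangs across the mouth and opens by itself. Tipped towards -x by 45 degrees nothing comes out yet; at 55 to 60 degrees a ball rolls out over the lip within about a second, dropping within 50 mm beyond it.
- pot_3_grip (a point): point between the flat sides of this pot, at x 0, z 68 mm: a good place to grip it from above across its y (48 mm wide; the closed top is 25 mm above this point)
- tray: grey open parts tray fixed to the bench, 200 (x) by 220 (y) by 50 mm high, 4 mm walls, rubber floor 8 mm above the bench; origin under its centre
- flux_tub: bystander: white jar with a blue cap, 52 mm across, 45 mm high; origin under its centre
- solder_tin: bystander: plain steel tin standing upright, 66 mm across, 55 mm high; origin under its centre
- wrench: bystander: steel wrench 200 mm long, lying flat along its x
- fitting_brush: bystander: brush 170 mm long, lying flat along its x
- elbow: bystander: small copper pipe elbow, 16 mm thick, legs about 40 mm, lying flat
- pipe_bend: bystander: copper pipe bent to a U, 230 by 93 mm, 13 mm thick, lying flat; origin at its middle
- tape_reel: bystander: black disc-shaped tape reel, 80 mm across, 22 mm high; origin under its centre
There are look-alikes about, which are no part of the job. What is shaped like the pot_2 but pink is not meant.

How it is judged (in metres and radians):
On the way, in this order (a step that is already met when the one before it is completed fails the run):
1. one valve ball lies in the tray (contact force between tray and anything else between 1.2 and 3 N and contact force between tray and the arm below 0.05 N and contact force between tray and the fingers below 0.05 N and contact force between tray and pot_1 below 0.05 N and contact force between tray and pot_2 below 0.05 N and contact force between tray and pot_3 below 0.05 N), for 0.3 s.
2. both valve balls lie in the tray (contact force between tray and anything else between 3.6 and 4.25 N and contact force between tray and the arm below 0.05 N and contact force between tray and the fingers below 0.05 N and contact force between tray and pot_1 below 0.05 N and contact force between tray and pot_2 below 0.05 N and contact force between tray and pot_3 below 0.05 N), for 0.3 s.
At the end, for the whole second after the job is handed in: The tray holds both brass balls (two pots hold one each) and nothing else: load 3.6 to 4.25 N. The plastic ball is still in its pot: one pot bears more than a bare one (2.95 N). Every pot stands upright (within 0.1 rad) and still on the bench, within 80 mm of its start (all of step 2 and contact force between any of pot_1, pot_2, pot_3 and anything else above 2.95 N and angle between each of pot_1, pot_2, pot_3's own z axis and vertical below 0.1 rad and height (world z) of pot_1 between -0.005 and 0.012 m and distance of each of pot_1, pot_2, pot_3 from where it was at the start of the episode below 0.08 m and linear speed of each of pot_1, pot_2, pot_3 below 0.03 m/s and height (world z) of pot_2 between -0.005 and 0.012 m and height (world z) of pot_3 between -0.005 and 0.012 m); the robot touches nothing.
It fails at once if a bystander was moved by more than 40 mm (distance of any of flux_tub, solder_tin, wrench, fitting_brush, elbow, pipe_bend, tape_reel from where it was at the start of the episode above 0.04 m).
It also fails if it takes over 72 s, if anything falls off the work surface, if the arm or the gripper's body presses on something with over 40 N, if the wrist force passes 120 N, or if a joint passes its speed limit or range.

## Working session

There is one attempt and no reset: what is moved stays moved. The work goes in short steps, Python scripts to look and compute and a shell command to move; the robot and the scene stay as the last step left them, time stands still between calls to the robot, and variables do not carry over. Pictures are saved under pics/ and viewed, about 8 in all and at most 12, crops included, and the job is handed in when it is done.

```bash
mkdir -p pics; python3 - <<'E'
from workcell import telemetry, viewer, env
import cv2,pickle
for n in("scene","top"):
    f=viewer.grab_frame(n); pickle.dump(f,open(n+".pkl","wb")); cv2.imwrite(f"pics/{n}0.png",f["color"][...,::-1])
    print(n,f["K"].tolist(),f["rvec"],f["tvec"])
print(telemetry.state())
E
```

```text
scene [[446.7627324760761, 0.0, 317.92112153487716], [0.0, 446.7627324760761, 200.47111731461388], [0.0, 0.0, 1.0]] [ 0.9969562   2.43169273 -1.10596751] [ 452.45935683 -197.02873413 1347.68059428]
top [[465.4658548221949, 0.0, 317.5212455852914], [0.0, 465.4658548221949, 200.36958760497467], [0.0, 0.0, 1.0]] [ 2.12801686 -2.13460525  0.14648527] [ -41.86305274  558.73775884 1041.1881822 ]
{'time_s': 0.1, 'qpos': array([ 6.58903635e+01,  1.83484926e+01,  8.96990425e+01, -5.85842614e-04,
        7.20441140e+01, -1.14517264e+00]), 'qvel': array([-0.03484446, -0.05136303, -0.11213539, -0.04213517, -0.07338805,
       -0.05361889]), 'effort': array([-6.05154146e-04, -4.13333452e+01, -2.32509363e+01,  7.28983758e-02,
        4.21600824e-02, -6.60866272e-05]), 'ee_pos': array([224.16620861, 529.0491361 , 232.20170477]), 'ee_rot': array([-1.79908358e+02, -1.27476270e-03,  1.57035716e+02]), 'force': array([-0.66229064, -0.28008067, -0.44023035]), 'torque': array([ 0.04093357, -0.00293379,  0.04495871]), 'gripper_width': 91.38725378060693}
```

View pics/scene0.png

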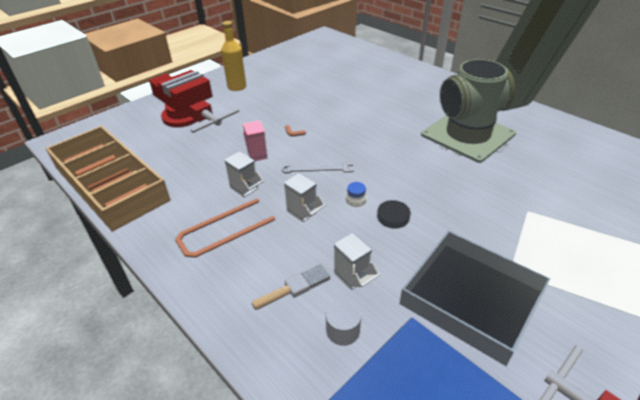

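View pics/top0.png

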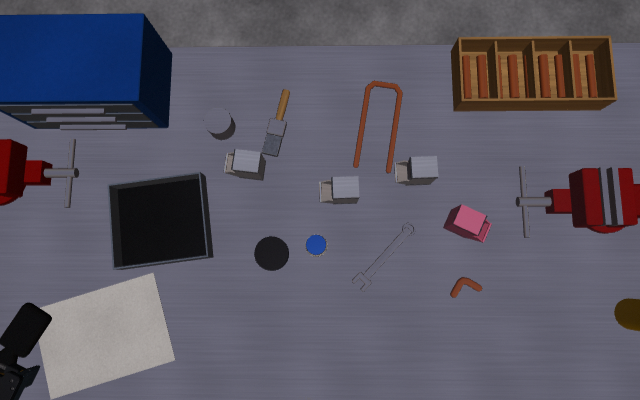

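The top view has x up and y to the left. The three grey pots are at top pixels (247,164), (344,189) and (423,169), with lips to the left (+y). The tray is at (160,222). Things that could be mistaken for a pot: the pink pot (470,221), the solder tin (220,123). I choose the three grey boxes with scuttles and check them in one crop.

```bash
cat > h.py <<'E'
import numpy as np,cv2,pickle
def cam(f):
    R=cv2.Rodrigues(np.array(f["rvec"]))[0]; return np.array(f["K"]),R,np.array(f["tvec"]).ravel()
def ray(f,px,z):
    K,R,t=cam(f); d=R.T@np.linalg.inv(K)@np.array([px[0],px[1],1.]); c=-R.T@t
    return (c+d*(z-c[2])/d[2]).round(1)
def proj(f,P):
    K,R,t=cam(f); q=K@(R@np.array(P,float)+t); return (q[:2]/q[2]).round(1)
E
python3 - <<'E'
from h import *
f=pickle.load(open("top.pkl","rb"));s=pickle.load(open("scene.pkl","rb"))
a=np.hstack([cv2.resize(f["color"][140:215,x:x+75],None,fx=3.5,fy=3.5,interpolation=cv2.INTER_CUBIC) for x in(210,305,385)])
b=np.hstack([cv2.resize(s["color"][y:y+75,x:x+75],None,fx=3.5,fy=3.5,interpolation=cv2.INTER_CUBIC) for x,y in((320,225),(270,165),(210,145))])
cv2.imwrite("pics/crop.png",np.vstack([a,b])[...,::-1])
c=cam(f);print("campos",-c[1].T@c[2])
hsv=cv2.cvtColor(f["color"],cv2.COLOR_RGB2GRAY)
m=((hsv>140)).astype(np.uint8); m[:, :180]=0
n,l,st,ce=cv2.connectedComponentsWithStats(m)
for i in range(1,n):
    if st[i,4]>150:
        pts=np.argwhere(l==i)[:,::-1].astype(np.float32); r=cv2.minAreaRect(pts)
        print(st[i],ce[i].round(1),r, ray(f,r[0],93),[ray(f,q,93)[:2].tolist() for q in cv2.boxPoints(r)])
for q in((110,187),(205,174),(212,259),(117,269)): print("tray corner",q,ray(f,q,50))
E
```

```text
campos [ 389.83409114  -63.91335589 1114.43155618]
tray corner (110, 187) [591.6 443.2  50. ]
tray corner (205, 174) [621.4 220.4  50. ]
tray corner (212, 259) [423.3 197.2  50. ]
tray corner (117, 269) [401.1 414.1  50. ]
```

View pics/crop.png

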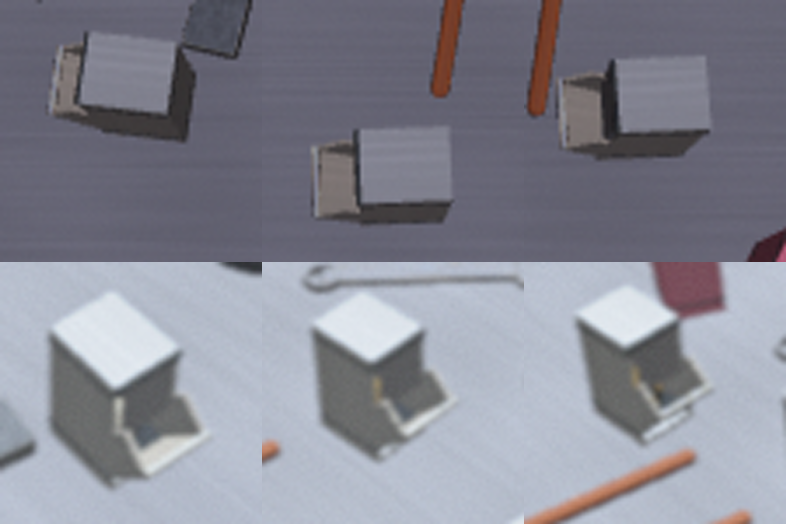

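The crop shows all three are grey covered pots, with their scuttles pointing image-left (+y).

```bash
python3 - <<'E'
from h import *
f=pickle.load(open("top.pkl","rb"));s=pickle.load(open("scene.pkl","rb"))
for n,x0,C,L,SL in(("A",210,[(86,33),(182,41),(168,116),(80,105)],[(58,47),(50,115)],[(145,475),(208,435)]),
 ("B",305,[(96,128),(188,127),(190,200),(96,202)],[(53,147),(54,217)],[(405,437),(455,400)]),
 ("C",385,[(86,58),(182,56),(186,129),(93,131)],[(35,78),(39,148)],None)):
    P=np.array([ray(f,(x0+(x+.5)/3.5-.5,140+(y+.5)/3.5-.5),93)[:2] for x,y in C]);
    Lp=np.array([ray(f,(x0+(x+.5)/3.5-.5,140+(y+.5)/3.5-.5),45)[:2] for x,y in L])
    lc,pc=Lp.mean(0),P.mean(0); d=pc-lc; 
    e=[np.linalg.norm(P[i]-P[i-1]).round(1) for i in range(4)]
    v=(P[1]-P[0])+(P[2]-P[3]); a=np.degrees(np.arctan2(v[1],v[0])); b=np.degrees(np.arctan2(d[1],d[0]))
    u=v/np.linalg.norm(v)
    org=pc-(-4)*u
    print(n,"top",pc,"lip",lc,"edges",e,"yaw top",a.round(1),"yaw lip",b.round(1),"dist",np.linalg.norm(d).round(1),"origin by top",org.round(1),"by lip",(lc+62*u).round(1))
# others for clearance
for n,q,z in(("brushtip",(263,152),10),("brush ferrule",(280,120),10),("Uend1",(356,166),10),("Uend2",(389,172),10),("wrenchend",(408,229),5),("flux",(316,245),45),("reel",(272,253),22),("tin",(219,122),55),("pink",(471,220),93)): print(n,ray(f,q,z)[:2])
T=np.array([ray(f,q,50)[:2] for q in((110,187),(205,174),(212,259),(117,269))]);print("tray",T.mean(0),[np.linalg.norm(T[i]-T[i-1]) for i in range(4)])
E
```

```text
A top [642.3   115.825] lip [649.45 174.95] edges [np.float64(47.8), np.float64(62.8), np.float64(50.2), np.float64(57.5)] yaw top -96.4 yaw lip -96.9 dist 59.6 origin by top [641.9 111.8] by lip [642.5 113.3]
B top [ 581.725 -106.65 ] lip [579.   -49.25] edges [np.float64(48.0), np.float64(58.8), np.float64(47.3), np.float64(59.6)] yaw top -89.4 yaw lip -87.3 dist 57.5 origin by top [ 581.8 -110.6] by lip [ 579.7 -111.2]
C top [ 626.825 -282.3  ] lip [ 625.   -225.65] edges [np.float64(48.0), np.float64(61.4), np.float64(47.8), np.float64(59.0)] yaw top -89.1 yaw lip -88.2 dist 56.7 origin by top [ 626.9 -286.3] by lip [ 626.  -287.6]
brushtip [684.3  90.3]
brush ferrule [765.5  49.6]
Uend1 [ 647.9 -136.5]
Uend2 [ 632.5 -216. ]
wrenchend [ 494.6 -258.2]
flux [454.8 -40. ]
reel [437.8  63.5]
tin [746.5 190.2]
pink [ 505.6 -381.1]
tray [509.35  318.725] [np.float64(192.70978179635821), np.float64(224.78407416896775), np.float64(199.45387938067282), np.float64(218.03313968293904)]
```

```bash
python3 -m jog '[[[0,0,0],10.7,1],[[0,0,0],10.7,1],[[0,0,0],10.7,1],[[0,0,0],10.7,1],[[0,0,0],10.7,1],[[0,0,0],10.7,1],[[0,0,0],2,1]]' 10; python3 -m jog '[[[-5,3,0],0,1],[[-5,3,0],0,1],[[-5,3,0],0,1],[[-5,3,0],0,1],[[-5,3,0],0,1],[[-5,3,0],0,1]]'
```

```text
time_s: 0.98
ee_pos: [223.3, 527.1, 228.4]
ee_rot: [-179.8, 0.5, 90.1]
force: [-0.5, 0.6, 0.2]
gripper_width: 91.2
time_s: 1.72
ee_pos: [407.4, 222.1, 227.8]
ee_rot: [-179.7, 0.6, 90.6]
force: [-0.0, -0.7, 1.1]
gripper_width: 91.2
```

```bash
python3 -m jog '[[[-5.5,2.9,0],0,1],[[-5.5,2.9,0],0,1],[[-5.5,2.9,0],0,1],[[-5.5,2.9,0],0,1],[[-5.5,2.9,0],0,1],[[-5.5,2.8,1],0,1],[[0,0,4],0,1],[[0,0,3],0,1],[[0,0,0],0,1]]'; python3 - <<'E'
from h import *
from workcell import viewer,telemetry
print(telemetry.state()["ee_pos"])
f=viewer.grab_frame("scene");cv2.imwrite("pics/s1.png",cv2.resize(f["color"][100:260,180:420],None,fx=3,fy=3)[...,::-1])
E
```

```text
time_s: 2.85
ee_pos: [583.9, -114.7, 145.6]
ee_rot: [-179.6, 0.6, 90.2]
force: [-0.0, -0.4, -0.3]
gripper_width: 91.1
[ 583.85186785 -114.70305543  145.6389335 ]
```

View pics/s1.png

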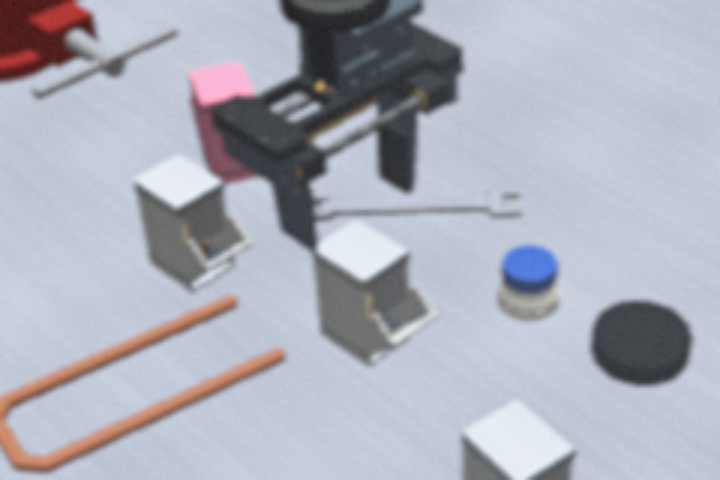

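The picture shows the jaws straddling pot B, which is at crop (355,250), with clearance on both sides. Next I descend, grip and weigh.

```bash
python3 -m jog '[[[0.3,-0.2,3],-0.8,1],[[0.1,-0.1,3],0,1],[[0,0,1.6],0,1],[[0,0,0],0,1]]'; python3 -m jog '[[[0,0,0],0,0.4],[[0,0,0],0,0.4],[[0,0,0],0,0.4],[[0,0,0],0,0.4],[[0,0,0],0,0.4]]' 14;  python3 -m jog '[[[0,0,-1],0,0.4],[[0,0,-3],0,0.4],[[0,0,-4],0,0.4],[[0,0,0],0,0.4],[[0,0,0],0,0.4],[[0,0,0],0,0.4]]'; python3 -c "
from workcell import telemetry as t
s=t.state();print(s['ee_pos'],s['force'],s['torque'],s['effort'])"; python3 -m jog '[[[0,0,0],0,0.4],[[0,0,0],0,0.4],[[0,0,0],0,0.4],[[0,0,0],0,0.4]]'
```

```text
time_s: 3.4
ee_pos: [586.4, -111.2, 76.2]
ee_rot: [179.5, 0.7, 91.1]
force: [0.3, 0.1, 0.4]
gripper_width: 91.5
time_s: 4.03
ee_pos: [586.9, -111.6, 80.0]
ee_rot: [179.4, 0.8, 91.1]
force: [-0.5, -0.6, 0.4]
gripper_width: 49.9
time_s: 4.78
ee_pos: [584.6, -109.7, 157.0]
ee_rot: [179.7, 0.7, 91.1]
force: [0.7, 0.3, -4.6]
gripper_width: 48.0
[ 584.64074757 -109.71845265  157.04878838] [ 0.66189414  0.28649285 -4.60733451] [-0.1474892   0.07837452 -0.04498067] [ 1.07066607e-02 -4.72107768e+01 -2.34414536e+01  3.47626128e-02
 -1.04180787e-02  7.69242233e-04]
time_s: 5.28
ee_pos: [583.4, -109.5, 154.0]
ee_rot: [-180.0, 0.6, 91.1]
force: [0.5, -0.5, -3.6]
gripper_width: 47.8
```

```bash
for i in 1 2 3 4 5 6 7; do python3 -m jog '[[[0,0,0],0,0.4]]' | grep force; done; python3 -c "
from workcell import telemetry as t
s=t.state();print(s['ee_pos'],s['time_s'])"
```

```text
force: [0.2, -0.4, -4.5]
force: [0.2, 0.4, -4.9]
force: [-0.1, -0.1, -4.6]
force: [0.5, -0.3, -4.2]
force: [-0.2, 0.4, -4.4]
force: [0.3, 0.5, -4.7]
force: [-0.0, -0.6, -4.4]
[ 583.48861878 -109.54823828  154.31422483] 6.15
```

Pot B is heavy, mean about 4.5 N. I can only turn about the tool's z, so I'll tip the pot by letting it swivel between the pads: push its lower front against the tray's near wall edge while the lip overhangs the tray.

```bash
python3 -m jog '[[[0,0,0],-2.8,0.4],[[0,0,0],-2.8,0.4],[[3,-0.3,0],0,0.4],[[4.5,-0.4,0],0,0.4],[[5,-0.4,0],0,0.4],[[5,-0.4,0],0,0.4],[[5,-0.4,0],0,0.4],[[4,-0.4,0],0,0.4],[[1,0,0],0,0.4],[[0,0,0],0,0.4]]'; python3 - <<'E'
from h import *
from workcell import viewer,telemetry
f=viewer.grab_frame("top");s=viewer.grab_frame("scene")
a=cv2.resize(f["color"][120:290,90:290],None,fx=2,fy=2);b=cv2.resize(s["color"][190:360,320:560],None,fx=2,fy=2)
cv2.imwrite("pics/s2.png",np.hstack([a[:340],b[:340,:400]])[...,::-1])
E
```

```text
time_s: 7.4
ee_pos: [528.1, 167.8, 151.8]
ee_rot: [179.8, 0.6, 96.8]
force: [-0.2, -0.1, -4.3]
gripper_width: 48.0
```

View pics/s2.png

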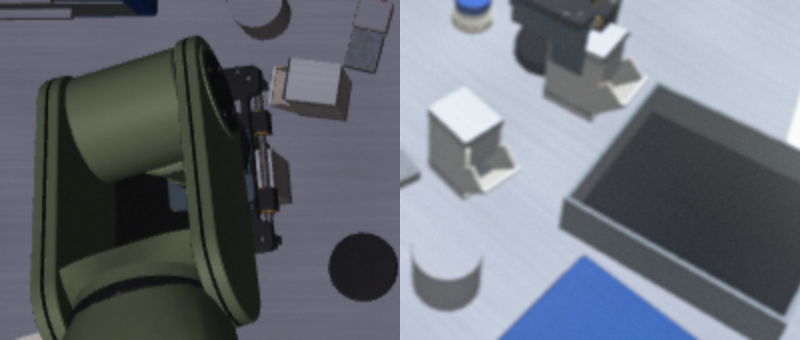

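```bash
python3 -m jog '[[[0,0,1.5],0,0.4],[[0,0,1.4],0,0.4],[[0,0,0],0,0.4]]';  python3 -m jog '[[[1,0,0],0,0.4],[[1,0,0],0,0.4],[[1,0,0],0,0.4],[[1,0,0],0,0.4]]'
```

```text
time_s: 7.88
ee_pos: [528.6, 163.4, 120.0]
ee_rot: [179.9, 0.7, 96.5]
force: [-0.4, 0.0, -4.3]
gripper_width: 47.8
time_s: 8.38
ee_pos: [525.0, 202.4, 122.5]
ee_rot: [179.8, 1.1, 96.6]
force: [-1.4, -6.6, 8.1]
gripper_width: 47.8
```

```bash
python3 -m jog '[[[1,0,0],0,0.4],[[1,0,0.1],0,0.4],[[1,0,0.2],0,0.4]]';  python3 - <<'E'
from h import *
from workcell import viewer,telemetry
f=viewer.grab_frame("top");s=viewer.grab_frame("scene")
a=cv2.resize(f["color"][120:290,90:290],None,fx=2,fy=2);b=cv2.resize(s["color"][190:360,360:560],None,fx=3,fy=3)
cv2.imwrite("pics/s3.png",b[...,::-1])
E
```

```text
time_s: 8.75
ee_pos: [521.1, 232.5, 122.8]
ee_rot: [179.7, 1.4, 96.8]
force: [-0.6, -3.4, 2.9]
gripper_width: 47.9
```

View pics/s3.png

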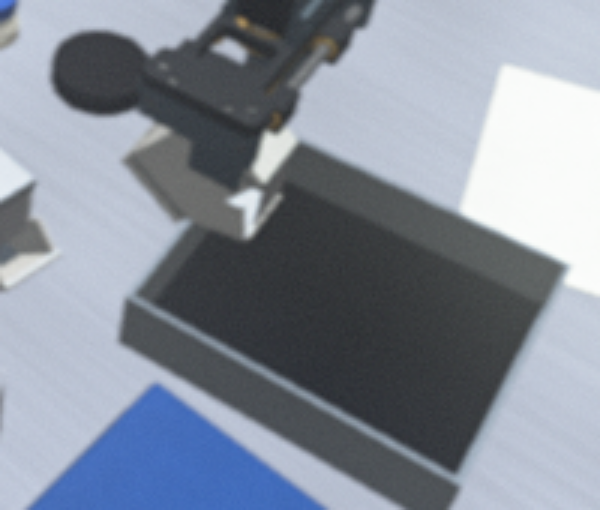

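The pot is swivelling as planned, at about 40°, with the lip over the tray. I carry on to about 60°.

```bash
python3 -m jog '[[[1,0,0.4],0,0.4],[[1,0,0.6],0,0.4],[[0.8,0,0.7],0,0.4],[[0.7,0,0.7],0,0.4],[[0.3,0,0.4],0,0.4],[[0,0,0],0,0.4],[[0,0,0],0,0.4],[[0,0,0],0,0.4]]';  python3 - <<'E'
from h import *
from workcell import viewer,telemetry
s=viewer.grab_frame("scene")
b=cv2.resize(s["color"][190:360,360:560],None,fx=3,fy=3)
cv2.imwrite("pics/s4.png",b[...,::-1])
E
```

```text
time_s: 9.85
ee_pos: [517.4, 279.7, 97.8]
ee_rot: [179.3, 0.5, 96.6]
force: [-1.3, -0.6, 2.8]
gripper_width: 47.9
```

View pics/s4.png

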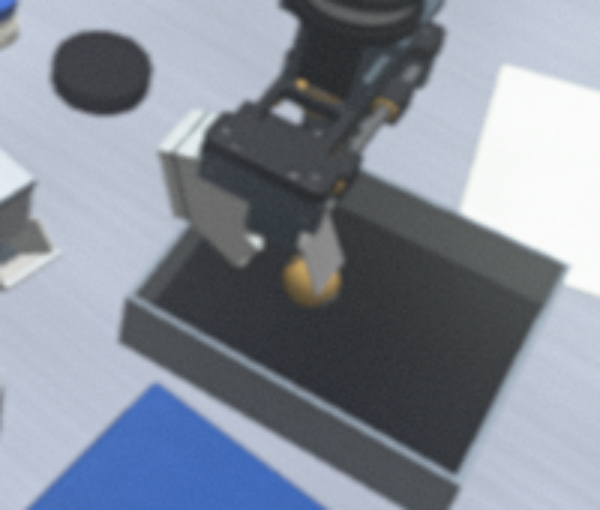

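The brass ball is in the tray, at crop (310,280). Now I untip the pot: hook the lip inside the wall edge, then pull back and down.

```bash
python3 -m jog '[[[0,0,-0.8],0,0.4],[[-0.5,0,-0.8],0,0.4],[[-1.5,0,0],0,0.4],[[-1.5,0,0],0,0.4],[[-1.5,0,0],0,0.4]]' 11; python3 -m jog '[[[-1,0,0],0,0.4],[[-1,0,0],0,0.4],[[-1,0,0],0,0.4]]'
```

```text
time_s: 10.52
ee_pos: [523.0, 227.3, 114.6]
ee_rot: [179.3, 0.5, 96.6]
force: [-1.2, 2.5, 2.3]
gripper_width: 48.1
time_s: 10.9
ee_pos: [526.6, 193.8, 114.3]
ee_rot: [179.4, 0.6, 96.6]
force: [0.3, -0.3, -2.5]
gripper_width: 47.8
```

```bash
python3 - <<'E'
from h import *
from workcell import viewer,telemetry
s=viewer.grab_frame("scene")
b=cv2.resize(s["color"][190:360,340:540],None,fx=3,fy=3)
cv2.imwrite("pics/s5.png",b[...,::-1])
E
```

```text
(no output)
```

View pics/s5.png

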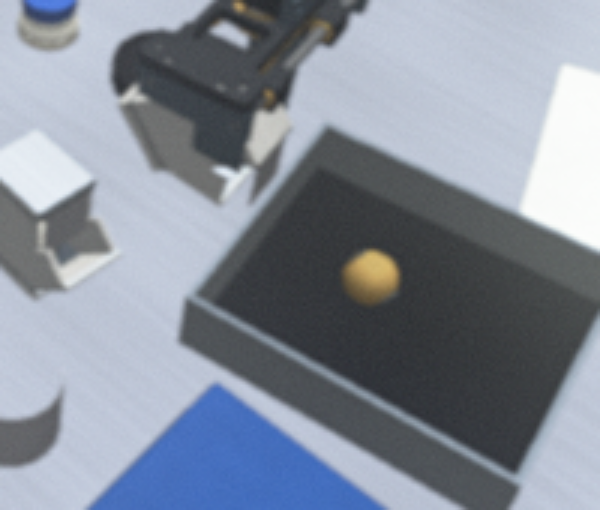

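The ball lies in the tray at crop (370,278). The pot is still tilted by about 50°, with its lip just over the wall edge. I'll cut the grip force so gravity helps, and press the lip down on the edge.

```bash
python3 -m jog '[[[0,0,-1],0,0.4],[[1.2,0,-0.2],0,0.4],[[0,0,0],0,0.4]]' 4; python3 -m jog '[[[-0.3,0,0.8],0,0.4],[[-0.5,0,0.5],0,0.4],[[-0.5,0,0.5],0,0.4]]'; python3 -m jog '[[[-0.7,0,0.5],0,0.4],[[-0.7,0,0.5],0,0.4],[[-0.7,0,0.5],0,0.4]]'
```

```text
time_s: 11.32
ee_pos: [525.1, 205.6, 126.9]
ee_rot: [179.4, 0.6, 96.5]
force: [0.1, -0.1, -2.2]
gripper_width: 47.9
time_s: 11.7
ee_pos: [526.5, 192.7, 107.7]
ee_rot: [179.4, 0.6, 96.7]
force: [0.4, 0.3, -3.3]
gripper_width: 47.8
time_s: 12.08
ee_pos: [529.1, 169.6, 91.4]
ee_rot: [179.5, 0.7, 96.6]
force: [-0.3, 0.1, -2.7]
gripper_width: 48.0
```

```bash
python3 - <<'E'
from h import *
from workcell import viewer,telemetry
s=viewer.grab_frame("scene")
b=cv2.resize(s["color"][170:340,320:500],None,fx=3,fy=3)
cv2.imwrite("pics/s6.png",b[...,::-1])
for P in ((521,218,50),(529,169.6,91)): print(3*(proj(s,P)-[320,170]))
E
```

```text
[323.1 255. ]
[266.4 184.2]
```

View pics/s6.png

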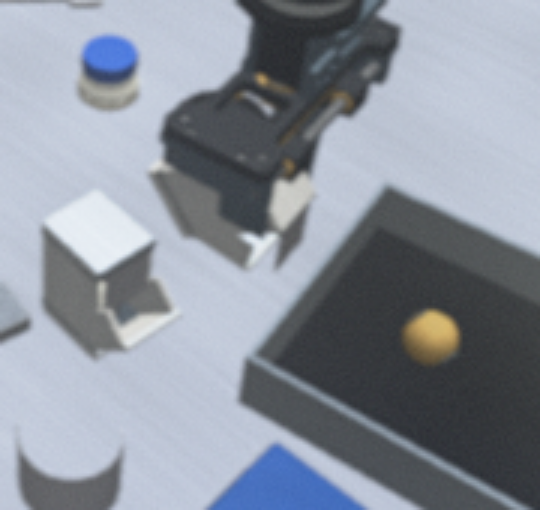

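```bash
cat >> h.py <<'E'
def side(f,G,yaw,pts,off=24):
    # pixels -> (forward,z) rel. to G on the pot's side plane nearest the scene camera
    y=np.radians(yaw); n=np.array([np.cos(y),np.sin(y),0]); m=np.array([np.sin(y),-np.cos(y),0])
    K,R,t=cam(f); c=-R.T@t; P0=np.array(G)+off*m
    for p in pts:
        d=R.T@np.linalg.inv(K)@np.array([p[0],p[1],1.]); X=c+d*((P0-c)@m)/(d@m)
        print(p,"f,z rel G",((X-G)@n).round(1),(X-G)[2].round(1))
E
python3 - <<'E'
from h import *
from workcell import viewer
s=viewer.grab_frame("scene")
side(s,[529.1,169.6,91.4],96.6,[(320+x/3,170+y/3) for x,y in((150,172),(190,235),(248,267))])
# wall line check: top edge corners of the near wall in this view
for q in((389,187),(250,357)): print("wall corner",ray(s,(320+q[0]/3,170+q[1]/3),50))
E
```

```text
(370.0, 227.33333333333334) f,z rel G -79.1 -18.3
(383.3333333333333, 248.33333333333331) f,z rel G -41.4 -59.5
(402.6666666666667, 259.0) f,z rel G 7.2 -59.8
wall corner [433.1 213.1  50. ]
wall corner [625.9 236.2  50. ]
```

The bottom-edge rays give a tilt of about 47°. They also show the wall is 15 mm further on, at y≈224 for x=522: my first top-view pixels were the wall's base, not its top edge. I redo the untip with the corrected wall position.

```bash
python3 -m jog '[[[0,0,-1.5],0,0.4],[[0,0,-2],0,0.4],[[2,0,0],0,0.4],[[1.8,0,0],0,0.4],[[0.6,0,0],0,0.4],[[0,0,0],0,0.4]]' 5; python3 -m jog '[[[0,0,0.7],0,0.4],[[-0.2,0,0.6],0,0.4],[[-0.5,0,0.4],0,0.4]]'; python3 -m jog '[[[-0.6,0,0.4],0,0.4],[[-0.6,0,0.4],0,0.4]]'
```

```text
time_s: 12.92
ee_pos: [523.2, 217.8, 128.6]
ee_rot: [179.4, 0.6, 96.7]
force: [0.5, -1.2, -2.0]
gripper_width: 48.1
time_s: 13.3
ee_pos: [524.2, 209.8, 111.0]
ee_rot: [179.4, 0.7, 96.7]
force: [-1.0, -1.3, 7.9]
gripper_width: 48.4
time_s: 13.55
ee_pos: [525.9, 196.0, 104.1]
ee_rot: [179.4, 0.7, 96.6]
force: [0.2, -1.4, 2.9]
gripper_width: 48.1
```

```bash
python3 -m jog '[[[-0.8,0,0.4],0,0.4],[[-0.8,0,0.6],0,0.4],[[-0.7,0,0.8],0,0.4]]'; python3 -m jog '[[[-0.5,0,0.8],0,0.4],[[0,0,0.3],0,0.4]]'; python3 - <<'E'
from h import *
from workcell import viewer
s=viewer.grab_frame("scene")
b=cv2.resize(s["color"][170:340,320:500],None,fx=3,fy=3)
cv2.imwrite("pics/s7.png",b[...,::-1])
E
```

```text
time_s: 13.92
ee_pos: [529.0, 170.9, 84.9]
ee_rot: [179.4, 0.7, 96.6]
force: [-0.4, -0.1, -0.9]
gripper_width: 48.0
time_s: 14.18
ee_pos: [529.5, 164.9, 72.3]
ee_rot: [179.5, 0.7, 96.5]
force: [-1.5, 3.4, 5.9]
gripper_width: 48.0
```

View pics/s7.png

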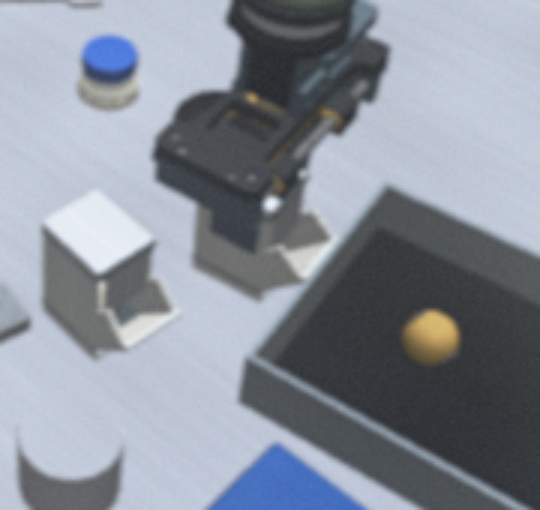

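Pot B is upright again. I grip firmly and carry it home.

```bash
python3 -m jog '[[[0,0,-0.3],0,0.4],[[-0.5,0,-2],0,0.4],[[0,0,-3],0,0.4],[[0,0,-3],0,0.4]]' 14; python3 -m jog '[[[-3,0.3,0],0,0.4],[[-4.8,0.4,0],0,0.4],[[-4.8,0.4,0],0,0.4],[[-4.8,0.4,0],0,0.4],[[-4.8,0.4,0],0,0.4],[[-3.8,0.3,0],0,0.4],[[-1,0,0],2.8,0.4],[[0,0,0],2.8,0.4],[[0,0,3],0,0.4],[[0,0,2],0,0.4]]'; python3 -m jog '[[[0,0,1.5],0,0.4],[[0,0,0.5],0,0.4],[[0,0,0.3],0,0.4]]' 6
```

```text
time_s: 14.72
ee_pos: [527.6, 161.3, 154.8]
ee_rot: [179.9, 0.8, 96.6]
force: [0.7, 0.4, -1.6]
gripper_width: 48.0
time_s: 15.98
ee_pos: [588.1, -107.8, 114.2]
ee_rot: [178.8, 0.6, 91.0]
force: [0.6, -0.3, -2.3]
gripper_width: 47.9
time_s: 16.35
ee_pos: [588.1, -105.9, 89.6]
ee_rot: [178.9, 0.6, 91.0]
force: [0.2, -0.5, -2.1]
gripper_width: 48.2
```

```bash
python3 -m jog '[[[0,0,0.8],0,0.4],[[0,0,0.3],0,0.4]]'; python3 -m jog '[[[0,0,0.4],0,0.4],[[0,0,0.2],0,0.4]]';python3 -m jog '[[[0,0,0.3],0,0.4]]'
```

```text
time_s: 16.6
ee_pos: [589.0, -106.0, 78.9]
ee_rot: [178.8, 0.6, 91.0]
force: [-0.8, -0.2, -2.3]
gripper_width: 47.7
time_s: 16.85
ee_pos: [589.4, -106.2, 72.9]
ee_rot: [178.8, 0.6, 91.0]
force: [-1.3, -0.2, -2.6]
gripper_width: 48.1
time_s: 16.98
ee_pos: [590.2, -105.7, 71.1]
ee_rot: [178.7, 0.5, 91.0]
force: [-1.2, 4.2, 7.9]
gripper_width: 48.4
```

```bash
python3 -m jog '[[[0,0,0.2],0,0.4],[[0,0,0],0,0.4],[[0,0,0],0,1],[[0,0,0],0,1],[[0,0,0],0,1],[[0,0,-2],0,1],[[0,0,-4],0,1],[[0,0,-3],0,1],[[0,0,0],0,1]]'; python3 - <<'E'
from h import *
from workcell import viewer
s=viewer.grab_frame("scene"); pickle.dump(s,open("s8.pkl","wb"))
cv2.imwrite("pics/s8.png",cv2.resize(s["color"][110:310,200:460],None,fx=3,fy=3)[...,::-1])
E
```

```text
time_s: 18.1
ee_pos: [589.2, -105.1, 163.1]
ee_rot: [178.5, 0.5, 90.9]
force: [0.0, -0.1, -0.1]
gripper_width: 91.2
```

View pics/s8.png

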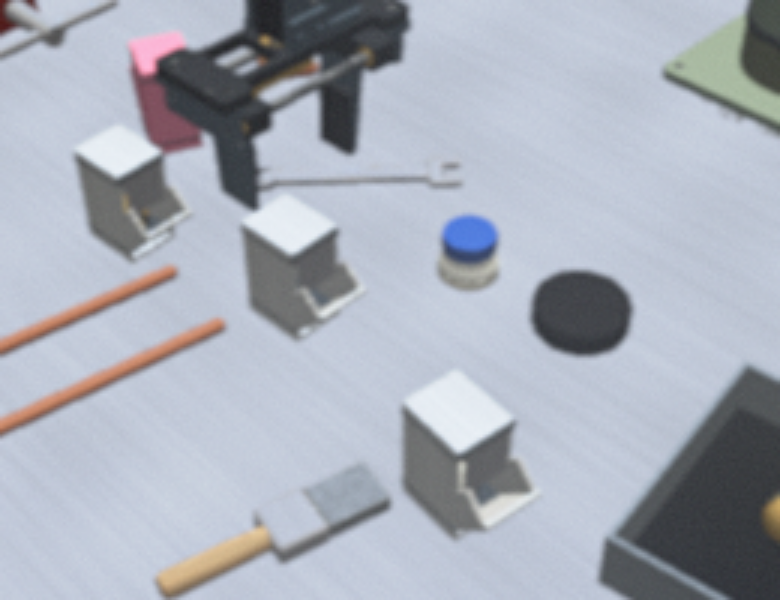

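Pot B stands upright at crop (290,270), and everything else is where it was. On to pot C at crop (120,190), weighing it first.

```bash
python3 -m jog '[[[-4.2,0.8,0],0,1],[[-4.8,0.8,0],0,1],[[-4.8,0.8,0],0,1],[[-4.2,0.8,0],0,1],[[0,0,0],0,1]]'; python3 -m jog '[[[0,0,3],0,1],[[0,0,3],0,1],[[0,0,2],0,1],[[0,0,0.8],0,1],[[0,0,0.2],0,1]]'
```

```text
time_s: 18.77
ee_pos: [620.8, -287.5, 153.5]
ee_rot: [179.4, 0.2, 91.1]
force: [-0.2, 0.7, -0.4]
gripper_width: 91.5
time_s: 19.4
ee_pos: [618.2, -282.7, 54.8]
ee_rot: [180.0, -0.2, 91.1]
force: [0.5, 0.1, 0.4]
gripper_width: 91.4
```

```bash
python3 -m jog '[[[-0.4,0.6,-1.6],0,1],[[0,0,0],0,0.4],[[0,0,0],0,0.4],[[0,0,0],0,0.4],[[0,0,0],0,0.4],[[0,0,0],0,0.4]]' 14; python3 -m jog '[[[0,0,-2],0,0.4],[[0,0,-4],0,0.4],[[0,0,-3],0,0.4],[[0,0,0],0,0.4]]';for i in 1 2 3 4 5; do python3 -m jog '[[[0,0,0],0,0.4]]' | grep -E 'force|pos'; done
```

```text
time_s: 20.15
ee_pos: [625.6, -285.7, 72.1]
ee_rot: [179.7, -0.2, 91.2]
force: [3.5, -0.1, 1.2]
gripper_width: 48.0
time_s: 20.65
ee_pos: [621.3, -284.9, 162.6]
ee_rot: [-179.6, -0.4, 91.2]
force: [-0.3, -0.6, -4.4]
gripper_width: 48.0
ee_pos: [620.1, -284.5, 161.2]
force: [0.0, -0.1, -4.8]
ee_pos: [619.3, -284.1, 159.7]
force: [0.2, -0.0, -4.2]
ee_pos: [618.7, -283.8, 158.3]
force: [0.3, -0.3, -4.9]
ee_pos: [618.3, -283.7, 157.3]
force: [0.3, 0.2, -5.3]
ee_pos: [618.2, -283.6, 156.8]
force: [-0.5, 0.1, -4.2]
```

Pot C is heavy too, about 4.6 N, so pot A holds the plastic ball. I raise C to clear pot B, carry it to the wall and repeat with the corrected geometry.

```bash
python3 -m jog '[[[0,0,-3],-2.8,0.4],[[0,0,-3],-2.7,0.4],[[3.5,-0.3,0],0,0.4],[[5.5,-0.45,0],0,0.4],[[5.8,-0.45,0],0,0.4],[[5.8,-0.45,0],0,0.4],[[5.8,-0.45,0],0,0.4],[[5.8,-0.45,0],0,0.4],[[5.8,-0.45,0],0,0.4],[[4,-0.3,0],0,0.4]]';python3 -m jog '[[[3,-0.2,0],0,0.4],[[0,0,0],0,0.4]]'
```

```text
time_s: 22.52
ee_pos: [536.2, 137.6, 225.0]
ee_rot: [-179.4, -0.8, 96.5]
force: [0.5, -0.0, -4.2]
gripper_width: 47.5
time_s: 22.78
ee_pos: [529.6, 171.4, 226.0]
ee_rot: [-179.4, -0.9, 96.7]
force: [-0.1, -0.4, -3.6]
gripper_width: 48.1
```

```bash
python3 -m jog '[[[0,0,3],0,0.4],[[0,0,4],0,0.4],[[0,0,2.5],0,0.4],[[0,0,0.5],0,0.4],[[0,0,0],0,0.4]]'; 
```

```text
time_s: 23.4
ee_pos: [530.7, 170.4, 125.9]
ee_rot: [-179.7, -0.8, 96.7]
force: [-0.2, -0.1, -4.5]
gripper_width: 47.8
```

```bash
python3 -m jog '[[[1,0,0.8],0,0.4],[[1,0,0],0,0.4],[[1,0,0],0,0.4],[[1,0,0],0,0.4]]'; python3 -m jog '[[[1,0,0],0,0.4],[[1,0,0],0,0.4],[[1,0,0],0,0.4]]'; python3 -m jog '[[[1,0,0.3],0,0.4],[[0.7,0,0.4],0,0.4]]'
```

```text
time_s: 23.9
ee_pos: [527.7, 210.6, 121.6]
ee_rot: [180.0, -0.6, 96.8]
force: [-1.1, -4.9, -0.3]
gripper_width: 47.8
time_s: 24.28
ee_pos: [523.8, 242.1, 121.8]
ee_rot: [180.0, -0.5, 96.8]
force: [0.5, -4.7, -5.8]
gripper_width: 47.9
time_s: 24.52
ee_pos: [521.6, 260.9, 115.2]
ee_rot: [179.9, -0.5, 96.8]
force: [-0.9, -3.2, 2.1]
gripper_width: 47.8
```

```bash
python3 -m jog '[[[0.8,0,0.6],0,0.4],[[0.6,0,0.7],0,0.4],[[0.3,0,0.2],0,0.4],[[0,0,0],0,0.4],[[0,0,0],0,0.4],[[0,0,0],0,0.4],[[0,0,0],0,0.4]]'; python3 - <<'E'
from h import *
from workcell import viewer
s=viewer.grab_frame("scene"); pickle.dump(s,open("s9.pkl","wb"))
c=s["color"]; h=cv2.cvtColor(c,cv2.COLOR_RGB2HSV)
m=((h[...,0]>12)&(h[...,0]<28)&(h[...,1]>110)&(h[...,2]>90)).astype(np.uint8); m[:200]=0; m[:,:380]=0
n,l,st,ce=cv2.connectedComponentsWithStats(m)
for i in range(1,n):
    if st[i,4]>25: print(st[i],ray(s,ce[i],26))
E
```

```text
time_s: 25.4
ee_pos: [519.4, 281.1, 100.5]
ee_rot: [179.9, -0.8, 96.7]
force: [-1.1, -1.9, 1.1]
gripper_width: 47.9
[461 279  17  13 167] [508.4 314.1  26. ]
[435 284  17  16  96] [553.7 288.8  26. ]
```

```bash
python3 -m jog '[[[0,0,0],0,0.4],[[0,0,0],0,0.4],[[0,0,0],0,0.4]]'; python3 - <<'E'
from h import *
from workcell import viewer
s=viewer.grab_frame("scene"); pickle.dump(s,open("s9.pkl","wb"))
c=s["color"]; h=cv2.cvtColor(c,cv2.COLOR_RGB2HSV)
m=((h[...,0]>12)&(h[...,0]<28)&(h[...,1]>110)&(h[...,2]>90)).astype(np.uint8); m[:200]=0; m[:,:380]=0
n,l,st,ce=cv2.connectedComponentsWithStats(m)
for i in range(1,n):
    if st[i,4]>25: print(st[i],ray(s,ce[i],26))
E
```

```text
time_s: 25.82
ee_pos: [519.5, 281.1, 100.5]
ee_rot: [179.9, -0.8, 96.7]
force: [-0.3, -1.0, 2.0]
gripper_width: 47.7
[461 279  18  14 169] [508.5 314.3  26. ]
[433 286  17  16 127] [560. 286.  26.]
```

Both balls are in the tray, the second at about (560,286), clear of the pot. Now I untip C as before.

```bash
python3 -m jog '[[[0,0,-0.7],0,0.4],[[0,0,-0.6],0,0.4],[[-1.5,0,0],0,0.4],[[-1.5,0,0],0,0.4],[[-1.5,0,0],0,0.4],[[-1,0,0],0,0.4],[[-1,0,0],0,0.4]]' 8;  python3 -m jog '[[[-0.8,0,0],0,0.4],[[-0.7,0,0.2],0,0.4]]'; python3 - <<'E'
from h import *
from workcell import viewer
s=viewer.grab_frame("scene");cv2.imwrite("pics/s10.png",cv2.resize(s["color"][170:340,320:500],None,fx=3,fy=3)[...,::-1])
E
```

```text
time_s: 26.75
ee_pos: [527.9, 212.5, 112.2]
ee_rot: [179.8, -0.9, 96.7]
force: [0.3, 0.2, -1.5]
gripper_width: 47.9
time_s: 27.0
ee_pos: [530.0, 196.3, 110.1]
ee_rot: [179.8, -0.9, 96.6]
force: [0.5, 0.9, -2.6]
gripper_width: 47.6
```

View pics/s10.png

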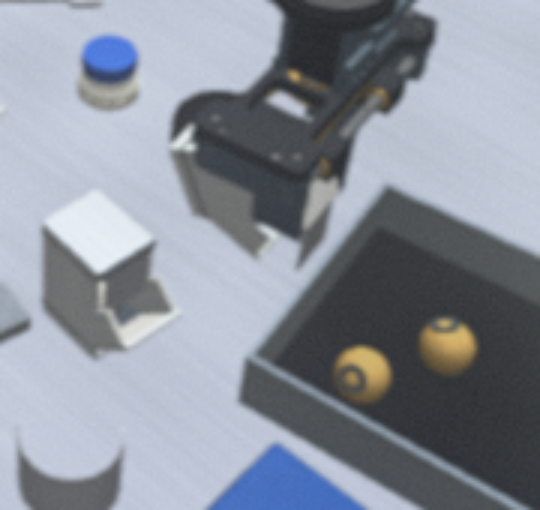

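Both brass balls show in the tray, at crop (362,375) and (447,346). The pot is still tilted, so I measure by how much.

```bash
python3 - <<'E'
from h import *
from workcell import viewer
s=viewer.grab_frame("scene")
side(s,[530,196.3,110],96.6,[(320+x/3,170+y/3) for x,y in((173,150),(196,215),(262,258))])
E
```

```text
(377.6666666666667, 220.0) f,z rel G -86.1 -0.3
(385.3333333333333, 241.66666666666669) f,z rel G -62.7 -50.3
(407.3333333333333, 256.0) f,z rel G -8.2 -57.5
```

```bash
python3 -m jog '[[[0,0,-1],0,0.4],[[0,0,-0.8],0,0.4],[[1,0,0],0,0.4],[[0.9,0,0],0,0.4],[[0,0,0],0,0.4]]' 4; python3 -m jog '[[[0,0,0.6],0,0.4],[[-0.1,0,0.6],0,0.4],[[-0.2,0,0.4],0,0.4]]'; python3 -m jog '[[[-0.4,0,0.3],0,0.4]]'
```

```text
time_s: 27.72
ee_pos: [527.5, 217.6, 129.8]
ee_rot: [179.8, -0.9, 96.7]
force: [-0.1, 0.1, -3.0]
gripper_width: 47.8
time_s: 28.1
ee_pos: [527.4, 214.7, 112.2]
ee_rot: [179.8, -0.9, 96.7]
force: [-0.3, -0.5, -2.6]
gripper_width: 47.8
time_s: 28.22
ee_pos: [527.7, 210.4, 108.6]
ee_rot: [179.9, -0.9, 96.7]
force: [-0.5, -0.1, -1.8]
gripper_width: 47.9
```

```bash
python3 -m jog '[[[0,0,0.4],0,0.4]]'; python3 -m jog '[[[-0.2,0,0.3],0,0.4]]'; python3 - <<'E'
from h import *
from workcell import viewer
s=viewer.grab_frame("scene");cv2.imwrite("pics/s11.png",cv2.resize(s["color"][200:300,370:490],None,fx=6,fy=6,interpolation=cv2.INTER_CUBIC)[...,::-1])
E
```

```text
time_s: 28.35
ee_pos: [527.8, 210.0, 104.3]
ee_rot: [179.9, -0.9, 96.7]
force: [-0.9, -0.1, -2.6]
gripper_width: 48.2
time_s: 28.48
ee_pos: [528.1, 207.9, 100.9]
ee_rot: [179.9, -0.9, 96.7]
force: [-0.3, -0.0, -3.4]
gripper_width: 48.1
```

I have no pictures left to view, so I'll go by force and numeric image measurements. The force stays at the empty weight, so the lip is outside the wall and the tilt is nearer 60°. I'll bring it to about 45° first by pressing the lip on the open bench and dragging back.

```bash
python3 -m jog '[[[-1,0,1],0,0.4],[[-0.5,0,1],0,0.4],[[0,0,0.4],0,0.4]]' 4; python3 -m jog '[[[-0.2,0,0.3],0,0.4]]'; python3 -m jog '[[[-0.2,0,0.3],0,0.4]]'
```

```text
time_s: 28.9
ee_pos: [529.9, 191.7, 74.9]
ee_rot: [179.9, -0.8, 96.7]
force: [-0.1, 0.2, -3.1]
gripper_width: 48.0
time_s: 29.02
ee_pos: [530.2, 189.9, 71.7]
ee_rot: [179.9, -0.9, 96.6]
force: [-1.4, 3.5, 4.6]
gripper_width: 48.3
time_s: 29.15
ee_pos: [530.5, 188.8, 69.4]
ee_rot: [179.9, -1.0, 96.6]
force: [-2.5, 3.4, 6.2]
gripper_width: 48.1
```

```bash
python3 -m jog '[[[-0.6,0,0.2],0,0.4],[[-0.6,0,0.2],0,0.4]]'; python3 -m jog '[[[-0.6,0,0.2],0,0.4],[[-0.6,0,0.2],0,0.4]]'; python3 - <<'E'
from h import *
from workcell import viewer
s=viewer.grab_frame("scene");f=viewer.grab_frame("top")
h=cv2.cvtColor(s["color"],cv2.COLOR_RGB2HSV)
# coarse text view of the held pot
g=h[...,2][215:275:3,360:426:2]
for r in g: print(' '.join(f'{v:3d}' for v in r))
E
```

```text
time_s: 29.4
ee_pos: [531.8, 178.0, 66.8]
ee_rot: [179.8, -1.1, 96.6]
force: [-2.3, 2.7, 4.7]
gripper_width: 48.3
time_s: 29.65
ee_pos: [533.0, 166.3, 64.1]
ee_rot: [179.8, -1.2, 96.6]
force: [-3.1, 0.5, 4.9]
gripper_width: 48.0
219 220 218 218 215 220 204 146  99  80  78  86  82  76  62  76  86  74  68  65  65  66  71  76  65  69  80  76  63  65  69  70 110
219 221 218 219 217 176 103  80  86  82  87  86  85  83  84  84  81  83  80  79  73 108 194 224 143  80  68  56  68  68  94 125 115
219 218 220 220 191  96  85  93 102  84  85  84  87  83  82  83  81  83  81  82  84  80 103 103  78  63  70  75  77 106 130 120 183
219 216 218 213 152  65  64  76  92 116  96  88  86  84  86  83  82  83  83  78  82  83  80  76  61  84 115 119 118 127  91 157 216
218 217 219 214 160  85  67  64  59  64  77  82  86  82  84  82  85  84  85  83  82  81  79  68  83  78  83  82  77  68  85 187 218
212 211 214 215 212 124  77  76  73  71  62  60  63  78  80  83  83  82  80  82  80  78  83  82  80  81  82  78  65 160 163 209 214
214 212 212 210 202 117  78  80  76  79  75  76  68  60  61  64  78  98  89  84
[... 1068 characters left out ...]
 200 232 240 240 237 236 206 171 180 179
 94 102 102  99 100 178 215 213 211 213 218 219 213 162 107 104 115 111 111 109 113 112 115 110 170 243 241 234 205 204 199 175 180
 97  98 100  99 111 140 171 213 216 215 215 217 219 218 206 212 213 197 163 129 112 110 115 111 152 236 229 203 207 213 213 192 155
 98 101  98 102 107 111 119 178 217 217 215 213 213 217 219 219 217 219 215 216 209 191 155 119 148 214 206 218 213 206 185 127  86
101 102 108 111 112 114 112 129 197 217 217 218 219 217 218 218 217 217 218 217 216 215 218 220 209 209 212 213 210 182 116  85  89
104 112 114 114 112 109 112 108 148 214 220 219 217 215 218 215 218 216 216 219 219 217 215 215 217 216 216 205 172 106  86  88  81
```

```bash
python3 - <<'E'
from h import *
from workcell import viewer
s=viewer.grab_frame("scene")
side(s,[533,166.3,64],96.6,[(372,242),(386.5,261),(407,267)])
E
```

```text
(372, 242) f,z rel G -65.3 -27.3
(386.5, 261) f,z rel G -24.6 -61.2
(407, 267) f,z rel G 25.1 -44.7
```

```bash
python3 -m jog '[[[0,0,-2],0,0.4],[[0,0,-3],0,0.4],[[0.5,0,-0.8],0,0.4],[[1.5,0,0],0,0.4],[[0.9,0,0],0,0.4],[[0,0,0],0,0.4]]' 5; python3 -m jog '[[[0,0,0.8],0,0.4],[[0,0,0.7],0,0.4]]'
```

```text
time_s: 30.55
ee_pos: [528.1, 194.1, 118.8]
ee_rot: [-179.9, -0.9, 96.7]
force: [-0.4, -0.1, -2.3]
gripper_width: 48.2
time_s: 30.8
ee_pos: [527.6, 194.3, 102.1]
ee_rot: [-179.8, -0.9, 96.8]
force: [0.4, -0.4, -1.8]
gripper_width: 48.0
```

```bash
python3 -m jog '[[[-0.3,0,0.4],0,0.4],[[-0.5,0,0.4],0,0.4]]'; python3 -m jog '[[[-0.5,0,0.6],0,0.4],[[-0.5,0,0.6],0,0.4]]'
```

```text
time_s: 31.05
ee_pos: [528.3, 185.7, 92.8]
ee_rot: [-179.8, -0.8, 96.8]
force: [-0.4, -0.5, 1.3]
gripper_width: 47.9
time_s: 31.3
ee_pos: [529.6, 174.4, 80.7]
ee_rot: [-179.8, -0.8, 96.7]
force: [-0.6, -1.5, 0.3]
gripper_width: 47.8
```

```bash
python3 -m jog '[[[-0.3,0,0.5],0,0.4],[[-0.3,0,0.2],0,0.4]]'; python3 - <<'E'
from h import *
from workcell import viewer
s=viewer.grab_frame("scene")
h=cv2.cvtColor(s["color"],cv2.COLOR_RGB2HSV)
g=h[...,2][224:278:3,370:440:2]
for r in g: print(' '.join(f'{v:3d}' for v in r))
E
```

```text
time_s: 31.55
ee_pos: [530.3, 167.7, 72.7]
ee_rot: [-179.8, -0.8, 96.7]
force: [0.2, 0.4, -2.3]
gripper_width: 47.8
151  76  69  64  62  64  74  83  86  83  84  84  82  81  81  84  81  80  82  70  82  78  82  79  80 133 157 195 215 216 214 218 220 219 214
205 116  74  77  70  69  61  61  63  74  80  86  87  85  81  84  83  81  81  81  78  83  82  79  65 198 244 206 192 215 216 213 215 215 217
205 117  76  75  76  76  76  72  64  58  56  61  76  91  85  86  94  98  86  78  94 141  69  56  80 198 168 151 214 217 213 213 214 213 215
216 209 174 122  77  70  74  74  74  76  70  64  60  56  63  81  84  80  71  67  84  96  72 109 190 138 100 193 220 215 213 215 214 214 213
209 208 211 219 206 161 107  76  73  73  74  73  74  70  66  59  55  57  61 101 179 151 160 196 115  89 125 208 218 219 218 215 215 214 215
214 212 210 210 212 212 213 184 104  81  75  72  72  75  75  73  69  71  74  85 135 195 163  96  91  97 111 156 201 214 212 216 216 215 216
215 214 213 211 214 210 208 167 111 110 100  75  72  76  73  73  72  71  73  92  98  90  86  90  91  93 104 111 149 201 211 210 212 213 201
208 
[... 835 characters left out ...]

141 171 211 214 211 215 215 218 219 217 215 216 214 203 159 116 100 107 140 151 156 159 159 158 163 175 189 134  85  85  86  70  62  66  63
112 118 184 216 216 218 214 217 216 219 219 219 217 214 214 210 182 180 210 216 217 217 217 217 207 185 127  85  87  83  68  61  63  62  64
115 112 131 198 219 218 218 217 217 218 218 218 218 218 217 217 215 217 217 216 213 213 214 208 182 113  84  88  82  66  60  62  63  61  60
112 111 111 148 214 220 218 218 217 219 219 216 218 218 218 218 215 216 215 215 214 217 205 175 107  84  88  81  65  61  59  60  62  58  60
204 207 215 230 211 207 220 220 219 218 218 218 217 215 215 216 217 218 215 216 213 202 163  97  86  91  78  65  61  64  62  62  60  58  59
```

```bash
python3 - <<'E'
from h import *
from workcell import viewer
s=viewer.grab_frame("scene")
side(s,[530.3,167.7,72.7],96.7,[(382,251),(402.5,265),(421,261)])
E
```

```text
(382, 251) f,z rel G -41.4 -49.8
(402.5, 265) f,z rel G 11.4 -58.1
(421, 261) f,z rel G 50.0 -17.3
```

```bash
python3 -m jog '[[[0,0,-0.5],0,0.4],[[0,0,-2],0,0.4],[[0,0,-4],0,0.4],[[0,0,-4],0,0.4],[[0,0,-2.5],0,0.4]]' 14; python3 -m jog '[[[-3.5,0.3,0],0,0.4],[[-5.5,0.45,0],0,0.4],[[-5.8,0.45,0],0,0.4],[[-5.8,0.45,0],0,0.4],[[-5.8,0.45,0],0,0.4],[[-5.8,0.45,0],0,0.4],[[-5.8,0.45,0],0,0.4],[[-4.5,0.4,0],0,0.4],[[-2.5,0.2,0],2.8,0.4],[[-0.5,0.2,0],2.8,0.4]]'
```

```text
time_s: 32.28
ee_pos: [530.0, 166.8, 205.3]
ee_rot: [-179.5, -0.8, 96.8]
force: [0.9, 0.3, -3.3]
gripper_width: 48.0
time_s: 33.52
ee_pos: [629.0, -291.1, 205.0]
ee_rot: [179.6, -0.9, 91.3]
force: [-0.1, 1.0, -2.2]
gripper_width: 47.9
```

```bash
python3 -m jog '[[[0,0,0],0,0.4]]'
```

```text
time_s: 33.65
ee_pos: [629.1, -291.5, 204.8]
ee_rot: [179.6, -0.9, 91.3]
force: [0.2, 0.1, -2.4]
gripper_width: 47.7
```

Home position is good. I lower to contact.

```bash
python3 -m jog '[[[0,0,4],0,0.4],[[0.2,0,4],0,0.4],[[0.2,0,2.5],0,0.4],[[0,0,0.8],0,0.4]]' 6; python3 -m jog '[[[0,0,0.4],0,0.4]]'; python3 -m jog '[[[0,0,0.3],0,0.4]]'; python3 -m jog '[[[0,0,0.3],0,0.4]]'
```

```text
time_s: 34.15
ee_pos: [631.2, -283.3, 91.7]
ee_rot: [179.3, -0.8, 91.7]
force: [0.2, 0.7, -1.4]
gripper_width: 48.1
time_s: 34.28
ee_pos: [631.6, -283.0, 88.2]
ee_rot: [179.3, -0.8, 91.7]
force: [-0.3, -0.2, -1.7]
gripper_width: 48.4
time_s: 34.4
ee_pos: [632.3, -283.0, 86.1]
ee_rot: [179.2, -0.8, 91.8]
force: [-0.8, -0.6, -2.2]
gripper_width: 47.9
time_s: 34.52
ee_pos: [632.9, -283.2, 84.1]
ee_rot: [179.1, -0.7, 91.8]
force: [0.2, -0.9, -2.3]
gripper_width: 48.2
```

```bash
python3 -m jog '[[[0,-0.1,0.5],0,0.4],[[0,-0.1,0.4],0,0.4]]'; python3 -m jog '[[[0,-0.1,0.4],0,0.4]]'; python3 -m jog '[[[0,0,0.3],0,0.4]]'
```

```text
time_s: 34.78
ee_pos: [631.5, -283.5, 75.8]
ee_rot: [179.0, -0.6, 91.8]
force: [-0.5, 0.1, -2.2]
gripper_width: 47.9
time_s: 34.9
ee_pos: [630.5, -283.6, 71.6]
ee_rot: [179.0, -0.6, 91.8]
force: [0.4, 0.1, -2.6]
gripper_width: 47.8
time_s: 35.02
ee_pos: [630.4, -283.6, 68.2]
ee_rot: [179.0, -0.7, 91.8]
force: [0.6, -0.3, -2.1]
gripper_width: 48.1
```

```bash
python3 -m jog '[[[0,0,0.3],0,0.4]]'; python3 -m jog '[[[0,0,0.3],0,0.4]]';python3 -m jog '[[[0,0,0.2],0,0.4]]'
```

```text
time_s: 35.15
ee_pos: [630.4, -283.5, 64.9]
ee_rot: [179.0, -0.7, 91.7]
force: [0.4, -0.6, -2.4]
gripper_width: 48.3
time_s: 35.28
ee_pos: [630.7, -283.9, 62.6]
ee_rot: [179.0, -0.6, 91.8]
force: [-1.1, -1.8, 8.3]
gripper_width: 48.3
time_s: 35.4
ee_pos: [630.8, -284.6, 62.2]
ee_rot: [179.0, -0.5, 91.8]
force: [-2.5, -1.0, 7.2]
gripper_width: 48.4
```

```bash
python3 -m jog '[[[0,0,0.2],0,0.4],[[0,0,0.1],0,0.4]]'; python3 -m jog '[[[0,0,0],0,1],[[0,0,0],0,1],[[0,0,0],0,1],[[0,0,-2],0,1],[[0,0,-4],0,1],[[0,0,-4],0,1],[[0,0,-4],0,1]]';  python3 -m jog '[[[0,0,0],0,1],[[0,0,0],0,1],[[0,0,0],0,1]]'; python3 - <<'E'
from h import *
from workcell import viewer
s0=pickle.load(open("scene.pkl","rb"));s=viewer.grab_frame("scene");t=viewer.grab_frame("top");pickle.dump((s,t),open("end.pkl","wb"))
for nm,c,T in(("start",s0["color"],150),("now",s["color"],150)):
    hsv=cv2.cvtColor(c,cv2.COLOR_RGB2HSV)
    m=((hsv[...,2]>222)&(hsv[...,1]<25)).astype(np.uint8); m[:145]=0;m[290:]=0;m[:,:200]=0;m[:,400:]=0
    n,l,st,ce=cv2.connectedComponentsWithStats(m)
    print(nm,[(st[i].tolist(),ray(s,ce[i],93)[:2].tolist()) for i in range(1,n) if st[i,4]>80])
h=cv2.cvtColor(s["color"],cv2.COLOR_RGB2HSV)
m=((h[...,0]>12)&(h[...,0]<28)&(h[...,1]>110)&(h[...,2]>90)).astype(np.uint8); m[:200]=0; m[:,:380]=0
n,l,st,ce=cv2.connectedComponentsWithStats(m)
print("balls",[ (st[i].tolist(),ray(s,ce[i],26).tolist()) for i in range(1,n) if st[i,4]>25])
for P in ((626,-287),(581,-111)): print("side px of pot",P,[proj(s,(P[0]+24,P[1]+a,z)).tolist() for a,z in((-25,0),(-25,93),(17,0),(33,93))])
g=h[...,2][146:206:3,222:276:2]
for r in g: print(' '.join(f'{v:3d}' for v in r))
E
```

```text
time_s: 35.65
ee_pos: [630.8, -285.1, 62.1]
ee_rot: [178.9, -0.4, 91.8]
force: [-1.5, 0.6, 3.7]
gripper_width: 48.2
time_s: 36.52
ee_pos: [627.4, -285.4, 200.4]
ee_rot: [179.3, -0.7, 91.8]
force: [0.0, 0.1, -0.5]
gripper_width: 91.0
time_s: 36.9
ee_pos: [628.3, -285.7, 202.2]
ee_rot: [179.0, -0.5, 91.8]
force: [0.1, 0.8, -0.5]
gripper_width: 91.2
start [([226, 152, 26, 16, 240], [627.5, -285.7]), ([285, 174, 30, 18, 301], [581.4, -108.9]), ([336, 234, 34, 26, 483], [643.0, 115.9])]
now [([221, 150, 27, 17, 255], [631.4, -300.3]), ([281, 175, 30, 19, 315], [591.0, -111.5]), ([335, 233, 35, 27, 500], [643.1, 115.6])]
balls [([461, 279, 17, 13, 152], [507.4, 314.1, 26.0]), ([433, 286, 17, 15, 125], [559.8, 286.0, 26.0])]
side px of pot (626, -287) [[230.8, 187.3], [225.2, 159.0], [240.3, 194.5], [239.0, 168.8]]
side px of pot (581, -111) [[287.1, 210.8], [284.4, 181.9], [298.4, 219.0], [301.0, 193.1]]
212 213 214 213 212 210 211 211 207 205 208 209 153 118 124 122 127 123 123 125 124 121 178 214 213 212 214
214 212 213 213 210 212 216 211 211 207 207 205 178 115 124 127 126 124 124 123 
[... 1271 characters left out ...]
 146 144 199 205 207 205 205 206 202 206 204 205 207
212 212 212 176 115  94 102 107 108 102 107 134 203 222 185 183 209 205 203 207 205 207 206 206 206 205 205
212 213 210 211 207 182 122  97 103 174 227 210 173 190 208 208 206 205 208 206 208 206 208 205 207 204 206
210 208 211 209 208 207 208 179 135 163 186 199 206 202 204 205 207 208 206 206 207 208 205 207 208 211 209
212 208 209 209 210 210 206 208 207 209 210 210 209 208 203 202 204 197 203 206 209 206 210 210 207 206 212
208 210 209 207 210 207 210 209 206 206 206 208 210 202 194 197 198 190 166 198 206 207 208 206 209 214 211
208 207 209 212 208 210 210 206 210 205 192 185 198 197 182 153 129 140 184 203 206 205 209 209 209 211 212
```

```bash
python3 - <<'E'
from h import *
a=pickle.load(open("scene.pkl","rb"))["color"];b=pickle.load(open("end.pkl","rb"))[0]["color"]
d=(cv2.absdiff(a,b).max(2)>50).astype(np.uint8); d=cv2.morphologyEx(d,cv2.MORPH_OPEN,np.ones((2,2),np.uint8))
n,l,st,ce=cv2.connectedComponentsWithStats(d); print(st[1:][st[1:,4]>25].tolist())
from workcell import job_done; print(job_done())
E
```

```text
[[205, 0, 16, 11, 113], [436, 0, 8, 18, 112], [457, 0, 22, 28, 333], [480, 0, 17, 9, 67], [539, 0, 26, 12, 224], [476, 9, 24, 13, 123], [533, 11, 24, 12, 194], [191, 18, 77, 123, 3857], [222, 21, 11, 5, 49], [474, 23, 15, 9, 67], [525, 22, 24, 12, 186], [449, 27, 8, 15, 94], [468, 31, 6, 8, 28], [475, 32, 8, 10, 46], [519, 33, 24, 34, 450], [461, 62, 6, 13, 35], [481, 67, 31, 16, 135], [447, 72, 9, 8, 37], [459, 77, 17, 18, 117], [440, 82, 14, 35, 268], [492, 104, 42, 37, 943], [237, 159, 25, 28, 198], [222, 162, 10, 28, 110], [282, 184, 19, 40, 216], [241, 186, 9, 12, 46], [313, 186, 11, 21, 91], [461, 277, 19, 17, 225], [433, 286, 18, 18, 187]]
the job is handed in; nothing more can be done
None
```

I tipped the brass balls from the middle and right pots (as seen in the top camera view) into the tray and handed the job in at about 37 s. The job reports no verdict.

**What I did:** I lifted the middle and right pots; each weighed about 4.5–4.7 N, so both held brass. With only turns about the tool's z, I could not tilt the gripper. I tipped each pot by letting it swivel between the pads, pushing its lower front against the tray's near wall. I swivelled each one upright again on the wall edge, partly on the bench for the right pot, and put it back. I left the left pot alone and did not weigh it; it must hold the plastic because two pots hold brass.

**Last checks:**
- **Balls:** two brass balls lie in the tray, at about (507, 314) and (560, 286) mm.
- **Pots:** by their tops, the middle pot moved about 10 mm and the right pot about 15 mm, against the 80 mm allowed. The left pot is unmoved. The middle pot stood upright in my second-last clear view. The right pot's upright stance I judged only from pixel values, because I had used all 12 pictures.
- **Bystanders:** comparing the start and end images, changes show only at the arm, the two pots and the balls.

**What went wrong:** I first placed the tray wall 15 mm too near, because I had picked its base instead of its top edge. This made the untipping of both pots take extra tries. The right pot also touched the bench 8 mm lower in the grip than expected, so it probably slipped a little in the pads.

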